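# Roller-bay pull check on the sprung gauge

## Task

First slide the two upright rollers along the bench, standing and not lifted, one behind the other fully in between the two straight rails of the parking lane, past its flared mouth. Then draw the sprung gauge out by its yellow pull plate until the slide has pushed the red pointer's white needle over the green band, hold it there for about a second, and ease the slide gently back home without letting it snap, so that the pointer stays behind on the green. Do not touch the pointer yourself, and leave the tin, the phone and the cup of hex keys where they are.

Things in the scene. Friction and masses are not known exactly. Their poses are not given: they have to be found in the camera images.
- gauge: sprung pull gauge fixed to the bench; origin on the bench, z up, slide draws out along its -x. Dark base plate x -105 to 130, y -40 to 60, 12 mm thick; aluminium spring housing x 30 to 130, 58 mm tall (blue tube on top to 72 mm). Pointer groove on the plate along x, centre line y = 20, between low walls (top 22 mm high)
- slide (a joint): how far the slide is drawn out, m: 0 home, at most 0.095; spring pulls it home with about 2.5 N at home and 9 N at 0.08
- pull_face (a point): on the slide: centre of the rear face (towards the housing, to be hooked) of the yellow upright pull plate, 50 mm above the bench. Plate 8 mm (gauge x) x 80 mm (y), 14 to 75 mm above the bench. At home at gauge x = -161, y = 10: 56 mm free between it and the base plate. The draw bar (10 mm wide, gauge y = -20) crosses that gap, its top 26 mm above the bench
- dog (a point): on the moving slide: front face of the steel dog that pushes the pointer, 25 mm above the bench; at home at gauge x = 15, y = 20. The dog only pushes; going home it leaves the pointer behind
- pointer: loose red block 26 (along gauge x) x 24 x 24 mm in the groove, in front of the dog; origin at the centre of its underside, 12 mm above the bench; axes as the gauge. White needle across its top at its centre line reaches out to its +y over the band
- band: green target band fixed on the gauge plate beside the groove, 13 mm long along gauge x, 20 mm wide, 8 mm thick, at gauge y = 49; origin at the centre of its underside; axes as the gauge. It is set at a different length each time; the pointer is right when its x equals the band's x
- lane: parking lane fixed to the bench: two aluminium rails 22 mm high along its x, 64 mm apart inside, x -77 to 77, flared mouth wings at its -x end out to x = -112 (98 mm apart at their tips inside), blue end stop whose inner face is at x = 75. Origin on the bench in the middle. A roller is fully in when its origin is between x = -49 and 47
- roller_white: loose white nylon roller standing upright, 56 mm diameter, 80 mm tall, 0.2 kg; origin at the centre of its underside
- roller_blue: loose blue roller, same size; origin at the centre of its underside
- tin: bystander: low round tin with yellow lid, 64 mm diameter, 38 mm tall; origin at the centre of its underside
- phone: bystander: phone lying flat, 72 (x) x 148 (y) x 9 mm; origin at the centre of its underside
- cup: bystander: white cup 76 mm diameter, 85 mm tall, with hex keys standing to 147 mm; origin at the centre of its underside
Mind the look-alikes: they are no part of the job. Several things have the shape of the pointer; the one meant has the colours described above.

How it is judged:
By the outcome, as a careful person would: the job done as asked, in the order asked, and still so for the second after the job is handed in, with the robot touching nothing.
It also fails if it takes over 72 s, if anything falls off the work surface, if the arm or the gripper's body presses on something with over 40 N, if the wrist force passes 120 N, or if a joint passes its speed limit or range.

## Robot

A 7-joint arm with a two-finger parallel gripper is mounted at the origin on the work surface. World frame = base frame: x ahead of the robot, y to its left, z up, the work surface at z = 0. Lengths are in m, angles in rad, forces in N, time in s.
With the tool pointing down it reaches from about 0.4 to 0.85 m from the base axis. Payload 4.4 kg.
Tool frame: the origin (TCP) lies on the centre line of the jaws, within the pads' length; the fingertips stand 25 mm ahead of it and the grasp point (between the pads) lies 6 mm ahead of it; z points along the fingers, y is the line along which they close (so a half turn about z gives the same grasp; the last joint's range is limited). The gripper opens to 94 mm and grips with 3 to 60 N. Pads are 16 mm wide; open, the fingers measure 119 mm over their backs; the gripper's body (75 mm by 177 mm) begins 78 mm behind the grasp point.
Start: joints at [-1.357, 0.628, 0.038, 1.517, -0.027, 0.996, -0.02], TCP at [0.179, 0.625, 0.23] pointing down, gripper open.
Joint ranges: [-3.06, 3.06], [-0.37, 2.12], [-1.25, 1.32], [0.18, 2.47], [-1.1, 4.24], [0.23, 1.98], [-2.94, 2.94]. Speed limits (rad/s): [2.57, 2.57, 3.14, 3.14, 3.14, 3.14, 3.14].

## Interface

Orientations are given as a unit quaternion [w, x, y, z].
In Python, from plant import robot, cams gives the robot as it stands. The module is installed in compiled form; this text tells all that it offers. Calls block until the motion is done:
- robot.move_pose(position, orientation): joint-space move of the TCP to a pose.
- robot.servo_line(position, rot=None, vel=0.15): straight line of the TCP; rot=None keeps the orientation; vel is the mean speed in m/s.
- robot.movej(angles): joint-space move.
- robot.move_gripper(opening): finger opening in m; the grip force is fixed at half the most; returns when the fingers have stopped.
- robot.sleep(seconds).
- robot.solve_ik(position, orientation): joint angles nearest the present ones, or None.
- robot.state(): the state.
- cams.get_image(name): name is "scene" or "top" or "wrist"; returns a dict with "color" (400x640x3 uint8, blue, green, red), "camera_matrix" (3x3 intrinsics, pixels), "R" (3x3) and "t" (3): a world point X has camera coordinates R X + t. Camera axes: x right, y down, z forward; pixel columns grow to the right and rows downward; lengths in m; the calibration is good to about 2 mm. A picture is of the moment at which its call begins. There is no depth.
A pose or a line that the arm cannot do raises robot.MotionError and nothing moves.
- robot.close_job(): hands the job in; it is judged then, once.
The state is a dict: "t": time; "joints": joint angles; "joint_velocities": joint speeds; "effort": joint torques, N m; "tcp_pos": TCP position; "tcp_rot": TCP orientation; "force": force on the tool from outside, world axes, zero at the start; "torque": the same for the moment, N m; "width": finger opening in m; "grasp_force": force on a finger pad.
Only numpy, scipy, OpenCV 4.12 (cv2) and the standard library are available. Lean on these libraries where they do the work, as an engineer would, in place of code of your own. Each camera call takes 0.05 s, during which the arm holds its last target. There are 200 camera calls.

## Working session

There is one attempt and no reset: what is moved stays moved. The work goes in short steps, each a Python script; the robot and the scene stay as the last script left them, time stands still between calls to the robot, and variables do not carry over. Pictures are saved under pics/ and viewed, at most 10 in all, crops included, and the job is handed in when it is done.

```bash
mkdir -p pics; python3 - <<'E'
from plant import robot,cams
import cv2,pickle
for n in("scene","top"):
    d=cams.get_image(n); pickle.dump(d,open(n+".pkl","wb")); cv2.imwrite(f"pics/{n}0.png",d["color"]); print(n,d["camera_matrix"],d["R"],d["t"])
s=robot.state();print(s["t"],s["tcp_rot"],s["force"],s["width"])
E
```

```text
scene [[474.92157212   0.         319.13334773]
 [  0.         474.92157212 206.54247021]
 [  0.           0.           1.        ]] [[-0.58596235  0.81030442  0.00740716]
 [ 0.61010042  0.4471662  -0.6540794 ]
 [-0.53331566 -0.37874679 -0.75638963]] [ 0.37209295 -0.36326262  1.48310924]
top [[392.80584818   0.         318.35522811]
 [  0.         392.80584818 203.92677779]
 [  0.           0.           1.        ]] [[ 1.10736962e-01 -9.93849339e-01 -9.03443548e-04]
 [-9.70545779e-01 -1.07944637e-01 -2.15380700e-01]
 [ 2.13958444e-01  2.47274377e-02 -9.76529742e-01]] [-0.0305506   0.65973625  0.95786652]
0.1 [-9.18448974e-05  1.39454636e-01  9.90228097e-01 -8.43292046e-04] [-0.0316107   0.00369447  0.22754418] 0.09429660934274338
```

View pics/top0.png

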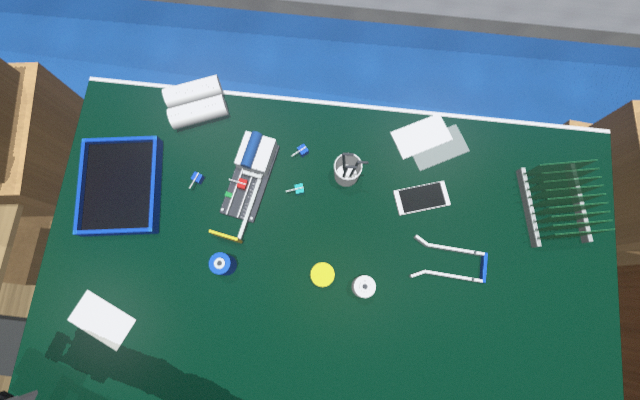

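View pics/scene0.png

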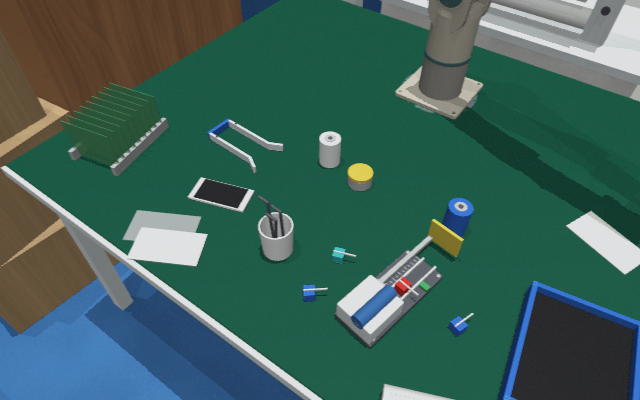

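Top view: the gauge is at about (250,180), with the red pointer (241,183), green band (229,194) and yellow plate (225,236). The lane is at (450,262), with its mouth at (415,255) and its blue stop at (485,267). The white roller is at (364,287), the blue roller (220,264), the tin (322,274), the phone (422,197) and the cup (348,170).

Candidates for the pointer in the top view are red (241,183), blue (302,151), cyan (298,189) and blue (196,178). I choose the red one, in the gauge groove, and check it in a close crop.

```bash
cat > h.py <<'E'
import numpy as np,cv2
def ray(d,uv,z):
    "pixel(s) -> world points on plane z"
    uv=np.atleast_2d(uv).astype(float)
    D=np.c_[uv,np.ones(len(uv))]@np.linalg.inv(d["camera_matrix"]).T@d["R"]
    C=-d["R"].T@d["t"]
    return C+D*((z-C[2])/D[:,2])[:,None]
def proj(d,X):
    c=np.atleast_2d(X)@d["R"].T+d["t"]; p=c@d["camera_matrix"].T; return p[:,:2]/p[:,2:]
def blobs(d,lo,hi,amin=12):
    m=cv2.inRange(cv2.cvtColor(d["color"],cv2.COLOR_BGR2HSV),np.array(lo),np.array(hi))
    n,l,s,c=cv2.connectedComponentsWithStats(m)
    return [(c[i].round(1).tolist(),int(s[i,4]),np.argwhere(l==i)[:,::-1]) for i in range(1,n) if s[i,4]>=amin]
COL=dict(yellow=((22,120,110),(35,255,255)),red=((0,150,90),(8,255,255)),green=((50,160,130),(75,255,255)),blue=((104,150,70),(120,255,255)))
E
python3 - <<'E'
from h import *
import pickle
T=pickle.load(open("top.pkl","rb"));S=pickle.load(open("scene.pkl","rb"))
for n,d in(("top",T),("scene",S)):
    for k,(lo,hi) in COL.items():
        print(n,k,[(b[0],b[1]) for b in blobs(d,lo,hi) if b[1]<1500])
r=lambda im,x,y,w,h,s:cv2.resize(im[y:y+h,x:x+w],None,fx=s,fy=s,interpolation=cv2.INTER_CUBIC)
a=r(T["color"],180,120,120,165,3.3); b=r(S["color"],325,190,155,165,2.5)
H=max(a.shape[0],b.shape[0]); pad=lambda x:cv2.copyMakeBorder(x,0,H-x.shape[0],0,0,0)
cv2.imwrite("pics/crop1.png",np.hstack([pad(a),pad(b)]))
E
```

```text
top yellow [([223.5, 235.5], 72), ([322.1, 274.1], 480)]
top red [([242.3, 180.5], 13), ([240.3, 185.7], 14)]
top green []
top blue [([196.6, 10.4], 29), ([227.3, 10.2], 18), ([244.1, 15.2], 32), ([234.4, 20.1], 53), ([217.7, 18.2], 22), ([260.5, 22.6], 67), ([245.3, 23.6], 37), ([198.2, 22.8], 12), ([182.8, 25.5], 15), ([306.3, 31.7], 18), ([288.6, 35.0], 14), ([327.2, 35.1], 17), ([337.1, 39.6], 23), ([450.0, 43.8], 19), ([67.1, 45.4], 12), ([439.7, 45.6], 15), ([504.2, 45.6], 16), ([511.8, 51.0], 55), ([101.6, 45.4], 16), ([432.6, 47.0], 22), ([111.0, 49.2], 12), ([101.4, 52.0], 13), ([499.1, 53.7], 29), ([514.8, 65.8], 12), ([534.1, 66.4], 29), ([568.6, 66.8], 20), ([575.9, 67.4], 20), ([582.7, 70.7], 22), ([595.4, 76.5], 23), ([522.5, 75.5], 23), ([588.9, 76.4], 21), ([556.6, 81.7], 21), ([589.0, 84.7], 25), ([557.0, 88.7], 16), ([560.7, 90.2], 12), ([582.7, 91.8], 12), ([623.9, 94.5], 15), ([543.8, 101.8], 38), ([577.6, 101.1], 18), ([602.7, 109.4], 17), ([300.6, 146.2], 18), ([303.8, 151.4], 32), ([193.2, 175.0], 23), ([198.8, 178.5], 41), ([223.0, 263.8], 370), ([483.5, 267.1], 165)]
scene yellow [([360.0, 172.5], 404), ([445.1, 237.3], 655)]
scene red [([406.0, 281.2], 36), ([400.6, 288.1], 112)]
scene green []
scene blue [([254.1, 6.7], 417), ([372.3, 4.8], 172), ([219.4, 127.4], 152), ([457.5, 216.4], 684), ([308.1, 286.3], 42), ([373.8, 305.5], 725), ([308.6, 295.4], 116), ([457.5, 326.0], 211)]
```

View pics/crop1.png

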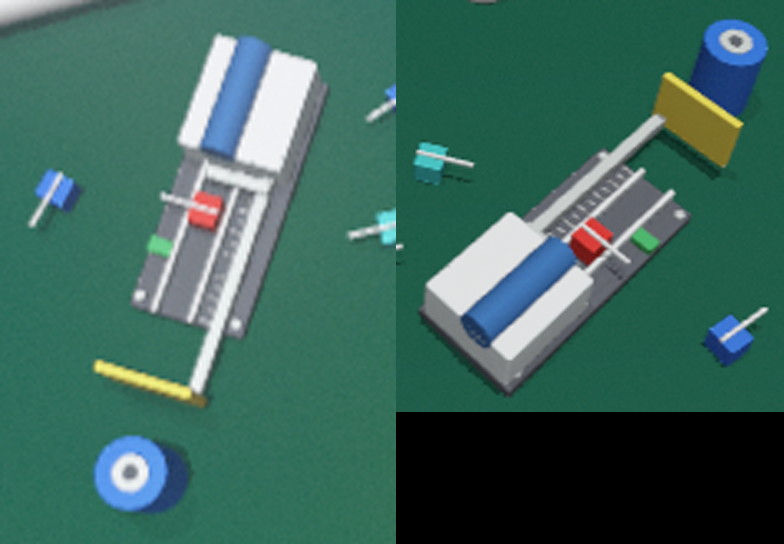

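The crop shows the red block with a white needle sitting in the groove, top crop (205,210), and the green band ahead of it at (160,246). The others are loose blue and cyan blocks off the gauge. Next is a close crop of the lane and white roller.

```bash
python3 - <<'E'
from h import *
import pickle
T=pickle.load(open("top.pkl","rb"));S=pickle.load(open("scene.pkl","rb"))
r=lambda im,x,y,w,h,s:cv2.resize(im[y:y+h,x:x+w],None,fx=s,fy=s,interpolation=cv2.INTER_CUBIC)
a=r(T["color"],300,225,200,80,4)[:,:800]; b=r(S["color"],190,105,200,75,3.75*800/750)
cv2.imwrite("pics/crop2.png",np.vstack([a,b[:280]]))
G=np.array([[-.105,.06],[-.105,-.04],[-.169,.05],[-.169,-.03]]);z=[.012,.012,.075,.075]
tu=np.array([(133,305),(242,335),(96,372),(190,400)])/3.3+[180,120]
su=np.array([(690,215),(605,153),(740,125),(667,74)])/2.5+[325-396/2.5,190]
def kab(A,B):
    a,b=A-A.mean(0),B-B.mean(0);th=np.arctan2((a[:,0]*b[:,1]-a[:,1]*b[:,0]).sum(),(a*b).sum())
    R=np.array([[np.cos(th),-np.sin(th)],[np.sin(th),np.cos(th)]]);t=B.mean(0)-R@A.mean(0)
    return th,t,((A@R.T+t-B)*1e3).round(1)
W={}
for n,d,u in(("T",T,tu),("S",S,su)):
    W[n]=np.array([ray(d,p,h)[0,:2] for p,h in zip(u,z)]); print(n,W[n].round(4).tolist(),*kab(G,W[n]))
th,t,_=kab(np.r_[G,G],np.r_[W["T"],W["S"]]);print(th,t)
c,s=np.cos(th),np.sin(th);R=np.array([[c,-s],[s,c]])
inv=lambda p:((p[:2]-t)@R*1e3).round(1)
print("band",inv(ray(T,np.array((160,246))/3.3+[180,120],.02)[0]),inv(ray(S,np.array((645,239))/2.5+[325-396/2.5,190],.018)[0]))
print("ptr",inv(ray(T,np.array((207,203))/3.3+[180,120],.036)[0]),inv(ray(S,np.array((600,240))/2.5+[325-396/2.5,190],.033)[0]))
print("blue",ray(T,(219.4,263),.08),ray(S,(461,206.4),.08))
print("white",ray(T,(364.7,286.8),.08),ray(S,(330.5,138),.08))
print("stop",ray(T,(484,267),.02),ray(S,(219.4,127.4),.015))
print("tin",ray(T,(322.1,274.1),.038), "cup",ray(T,(345,167),.08))
E
```

```text
T [[0.6183, 0.3109], [0.6032, 0.2164], [0.5519, 0.3135], [0.5384, 0.2373]] -0.16935677717510797 [0.71129292 0.23658798] [[-0.4  2.5]
 [-2.1 -1.6]
 [ 1.2  0.9]
 [ 1.3 -1.8]]
S [[0.6206, 0.3176], [0.6063, 0.2267], [0.5581, 0.3194], [0.5443, 0.2436]] -0.16041981540217082 [0.71596567 0.24507746] [[ 1.3  3.5]
 [-0.3 -4.3]
 [-1.   2. ]
 [ 0.1 -1.2]]
-0.16496941262181028 [0.713628   0.24082156]
band [-52.5  45.7] [-53.6  49.4]
ptr [-9.6 15.1] [-16.9  27.6]
blue [[0.4784002 0.2731453 0.08     ]] [[0.47748178 0.27720849 0.08      ]]
white [[ 0.46046761 -0.09535995  0.08      ]] [[ 0.46117068 -0.09067372  0.08      ]]
stop [[ 0.54832026 -0.41324722  0.02      ]] [[ 0.54711114 -0.40972385  0.015     ]]
tin [[0.48137589 0.01303846 0.038     ]] cup [[ 0.7648942  -0.01677164  0.08      ]]
```

View pics/crop2.png

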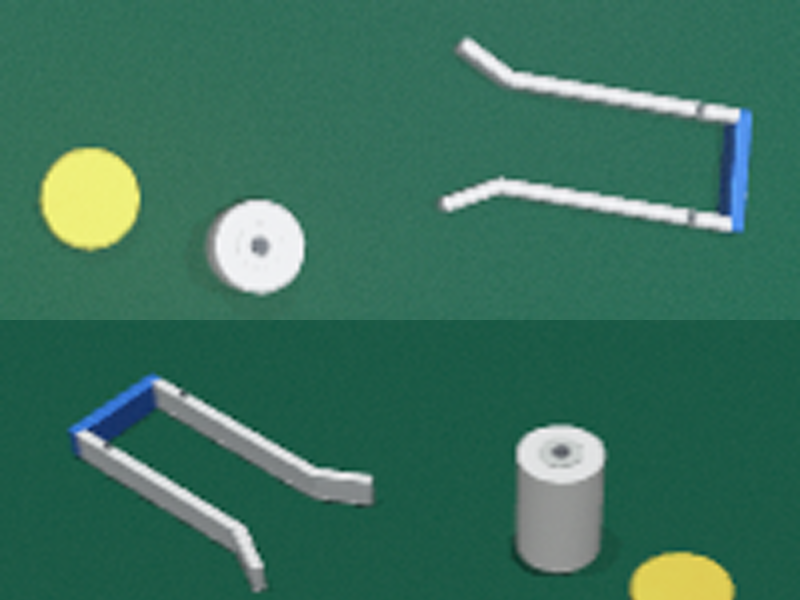

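The crops show the lane rails with bends at top crop (508,78) and (500,184), the blue stop at about (740,168), and the white roller's hub at (260,246). The tin is at (90,198). Now I compute the lane pose and check IK for the plan.

```bash
cat >> h.py <<'E'
def q(psi): return [0,np.cos(psi/2),np.sin(psi/2),0]   # tool down; tool y = Rz(psi)(0,-1,0)
E
python3 - <<'E'
from h import *
import pickle
from plant import robot
T=pickle.load(open("top.pkl","rb"));S=pickle.load(open("scene.pkl","rb"))
t=lambda *p:ray(T,np.array(p)/4+[300,225],.022)[:,:2]
s=lambda *p:ray(S,(np.array(p)-[0,320])/4+[190,105],.022)[:,:2]
res=[]
# bend far, bend near, stop-inner mid(at tops), wing tips far, near
for n,b in(("T",t((508,78),(501,184),(742,114),(733,224),(463,44),(446,204))),("S",s((236,526),(318,470),(82,433),(160,381),(262,576),(370,480)))):
    m=(b[0]+b[1])/2; e=(b[2]+b[3])/2; w=(b[4]+b[5])/2
    d=b[2:4]-b[0:2]; dd=d.sum(0)
    print(n,"bendmid",m,"endmid",e,"tipmid",w,"gap bend",np.linalg.norm(b[0]-b[1]),np.linalg.norm(b[2]-b[3]),"tips",np.linalg.norm(b[4]-b[5]),"yaw",np.arctan2(*dd[::-1]),np.arctan2(d[:,1],d[:,0]),"L",np.linalg.norm(e-m))
    res.append((m,e,w))
m,e,w=[(a+b)/2 for a,b in zip(*res)]
print(m,e,w)
yaw=np.arctan2(*(e-w)[::-1]);u=np.array([np.cos(yaw),np.sin(yaw)]);print("yaw",yaw,"centre",m+u*.077,e-u*.077,w+u*.112)
c=(m+u*.077+e-u*.077)/2
for psi in(yaw,yaw+np.pi):
  for p in([.461,-.093],[.478,.275],[.41,.2],[.41,.0],c-u*.15,c+u*.045):
    j=robot.solve_ik([*p,.07],q(psi));print(psi.round(2),np.round(p,3),None if j is None else np.round(j,2))
E
```

```text
T bendmid [ 0.55579323 -0.25840757] endmid [ 0.54783653 -0.41345281] tipmid [ 0.55707877 -0.22499311] gap bend 0.07088907134209885 0.0733139879030309 tips 0.10771841682459227 yaw -1.6220699325633154 [-1.6141973  -1.63011506] L 0.15524926764975686
S bendmid [ 0.5555707  -0.25423477] endmid [ 0.54867016 -0.4030119 ] tipmid [ 0.56171679 -0.21475151] gap bend 0.07472736834445506 0.07336790778974209 tips 0.11253362791966676 yaw -1.6171448798001329 [-1.62131779 -1.61306353] L 0.14893707453958832
[ 0.55568197 -0.25632117] [ 0.54825334 -0.40823236] [ 0.55939778 -0.21987231]
yaw -1.6298930389955741 centre [ 0.55113417 -0.33318675] [ 0.55280114 -0.33136677] [ 0.5527828  -0.33167679]
-1.63 [ 0.461 -0.093] [ 0.45  0.69 -0.46  2.13  0.68  0.46  2.54]
-1.63 [0.478 0.275] [-0.32  0.75 -0.39  1.92  0.5   0.57  2.04]
-1.63 [0.41 0.2 ] [-0.29  0.66 -0.33  2.17  0.56  0.39  2.  ]
-1.63 [0.41 0.  ] [ 0.19  0.64 -0.37  2.29  0.73  0.33  2.26]
-1.63 [ 0.561 -0.183] [ 0.58  0.81 -0.5   1.81  0.59  0.68  2.82]
-1.63 [ 0.549 -0.377] [ 0.08  1.06  0.96  1.61 -0.99  1.02 -1.85]
1.51 [ 0.461 -0.093] [ 0.05  0.66  0.14  2.14 -0.25  0.35  0.33]
1.51 [0.478 0.275] [-0.73  0.74  0.24  1.93 -0.34  0.52 -0.31]
1.51 [0.41 0.2 ] [-0.66  0.66  0.22  2.18 -0.41  0.34 -0.16]
1.51 [0.41 0.  ] [-0.15  0.62  0.11  2.3  -0.29  0.23  0.17]
1.51 [ 0.561 -0.183] [ 0.12  0.77  0.24  1.82 -0.31  0.58  0.49]
1.51 [ 0.549 -0.377] [ 0.43  0.85  0.23  1.59 -0.26  0.72  0.72]
```

```bash
cat >> h.py <<'E'
c=np.array([.5522,-.3322]);yaw=-1.622;u=np.array([np.cos(yaw),np.sin(yaw)]);PSI=yaw+np.pi
def pr(robot,m=""):
    s=robot.state();print(m,round(s["t"],2),np.round(s["tcp_pos"],4),"F",np.round(s["force"],1),"w",round(s["width"],4),round(s["grasp_force"],1))
E
python3 - <<'E'
from h import *
from plant import robot,cams
robot.move_pose([.461,-.093,.2],q(PSI));pr(robot,"above")
robot.move_gripper(.078)
robot.servo_line([.461,-.093,.07],vel=.12);pr(robot,"down")
robot.move_gripper(.05);pr(robot,"grip")
z=robot.state()["tcp_pos"][2]
robot.servo_line([*(c-u*.15),.0695],vel=.1);pr(robot,"mouth")
robot.servo_line([*(c+u*.036),.0695],vel=.08);pr(robot,"in")
robot.move_gripper(.078);pr(robot,"open")
d=cams.get_image("wrist");cv2.imwrite("pics/w1.png",d["color"])
robot.servo_line([*(c+u*.036),.19],vel=.2);pr(robot)
E
```

```text
above 2.83 [ 0.4614 -0.0921  0.1999] F [-0.7 -0.4  0.2] w 0.0942 0.0
down 4.53 [ 0.4614 -0.0932  0.0705] F [ 0.9  0.3 -0.4] w 0.0779 0.0
grip 5.01 [ 0.4612 -0.0929  0.0703] F [-0.1  0.3  3.4] w 0.056 30.0
mouth 6.49 [ 0.5575 -0.1791  0.0702] F [-6.1  5.9 15.6] w 0.0553 30.0
in 8.97 [ 0.5516 -0.3653  0.0702] F [-0.1  5.8  9. ] w 0.0553 30.0
open 9.53 [ 0.5502 -0.3683  0.0693] F [ 0.2  0.2 -0.6] w 0.0779 0.0
 10.32 [ 0.5499 -0.3674  0.189 ] F [ 0.4  0.6 -0.9] w 0.0779 0.0
```

```bash
python3 - <<'E'
from h import *
from plant import robot,cams
import pickle
robot.move_pose([.478,.275,.2],q(PSI));pr(robot,"above")
robot.servo_line([.478,.275,.07],vel=.12);pr(robot,"down")
robot.move_gripper(.05);pr(robot,"grip")
for p,v in(((.484,.14),.1),((.58,.03),.1),(c-u*.15,.12),(c-u*.024,.08)):
    robot.servo_line([*p,.0695],vel=v);pr(robot)
robot.move_gripper(.078);pr(robot,"open")
robot.servo_line([*(c-u*.024),.19],vel=.2);pr(robot)
robot.move_pose([.50,.20,.2],q(PSI));robot.sleep(.1)
for n in("top","scene"):
    d=cams.get_image(n);pickle.dump(d,open(n+"2.pkl","wb"))
    if n=="top": a=d["color"][120:320,180:520]
    else: b=d["color"][90:360,190:490]
a=cv2.resize(a,None,fx=2.2,fy=2.2);cv2.imwrite("pics/t2.png",a)
pr(robot)
E
```

```text
above 12.63 [0.4787 0.2739 0.2001] F [ 0.7 -0.3  0.9] w 0.0779 0.0
down 13.87 [0.4785 0.2752 0.0706] F [-0.  -0.7 -0.3] w 0.0779 0.0
grip 14.34 [0.4781 0.2752 0.0703] F [-0.7 -0.4  2.7] w 0.0555 30.0
 15.84 [0.4848 0.1402 0.0702] F [0.6 3.6 9.6] w 0.0554 30.0
 17.45 [0.5775 0.0322 0.0703] F [-5.5  6.5 16. ] w 0.0558 30.0
 19.38 [ 0.56   -0.1813  0.0703] F [0.2 6.  9.6] w 0.0557 30.0
 21.1 [ 0.5535 -0.3065  0.0703] F [ 1.   6.5 11.1] w 0.0554 30.0
open 21.66 [ 0.5532 -0.3084  0.0693] F [-0.2 -0.   0.6] w 0.0782 0.0
 22.41 [ 0.5529 -0.3076  0.1891] F [-0.1  1.   1.3] w 0.0777 0.0
 24.46 [0.5004 0.1991 0.2   ] F [ 0.3 -0.2  0.2] w 0.0779 0.0
```

View pics/t2.png

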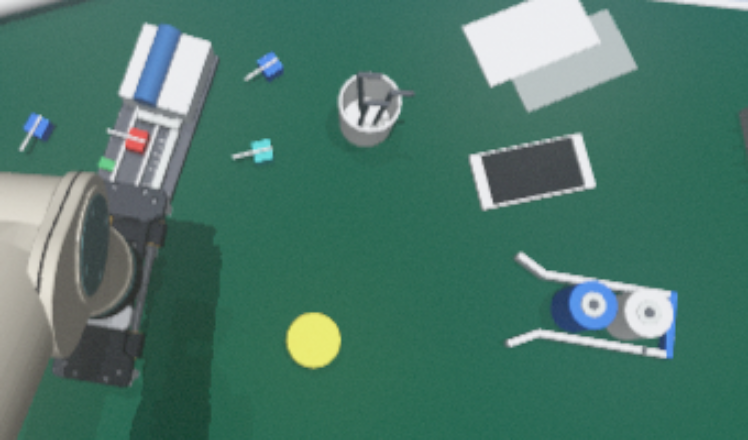

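Both rollers stand in the lane between the straight rails: blue at crop (593,304), white at (650,312). The tin, phone and cup are where they were. Next I check the roller numbers, set up the hook, and measure the band in the scene view.

```bash
cat >> h.py <<'E'
GT=-.1649;gt=np.array([.7136,.2408]);GR=np.array([[np.cos(GT),-np.sin(GT)],[np.sin(GT),np.cos(GT)]])
g2w=lambda x,y:GR@np.array([x,y])+gt
w2g=lambda p:(np.atleast_2d(p)[:,:2]-gt)@GR
E
python3 - <<'E'
from h import *
from plant import robot,cams
import pickle
T=pickle.load(open("top2.pkl","rb"));S=pickle.load(open("scene2.pkl","rb"))
for n,p in(("blue",(593,304)),("white",(650,312))):
    w=ray(T,np.array(p)/2.2+[180,120],.08)[0,:2]-c;print(n,"lane x,y",w@u,w@[-u[1],u[0]])
robot.move_gripper(0);
for psi in(GT,GT+np.pi):
  for x in(-.133,-.22):
    j=robot.solve_ik([*g2w(x,.012),.061],q(psi));print(psi,None if j is None else np.round(j,2))
hsv=cv2.cvtColor(S["color"],cv2.COLOR_BGR2HSV);uv=(583,286)
print("S band hsv",hsv[285:288,423:429].tolist()[1]);pr(robot)
b=[x for x in blobs(S,(45,110,100),(80,255,255),8)];print([(x[0],x[1]) for x in b])
robot.move_pose([*g2w(-.133,.012),.16],q(GT+np.pi)) if robot.solve_ik([*g2w(-.133,.012),.061],q(GT+np.pi)) is not None else print("noik")
d=cams.get_image("wrist");e=cams.get_image("scene")
cv2.imwrite("pics/w3.png",np.hstack([cv2.resize(d["color"][:,120:520],(400,400)),cv2.resize(e["color"][190:350,325:485],(400,400))]));pr(robot)
E
```

```text
blue lane x,y -0.030259461876399593 0.0008251660953434265
white lane x,y 0.03491725358445919 0.0022650644389649688
-0.1649 [-0.94  1.01  0.86  1.67 -0.94  0.92 -1.43]
-0.1649 [-1.06  0.94  0.83  1.87 -0.98  0.8  -1.42]
2.9766926535897933 [-0.53  0.83  0.08  1.66 -0.1   0.66  1.01]
2.9766926535897933 [-0.63  0.76  0.08  1.86 -0.12  0.52  0.94]
S band hsv [[69, 144, 181], [69, 145, 181], [70, 146, 182], [69, 144, 181], [69, 144, 181], [69, 144, 181]]
 25.68 [0.5 0.2 0.2] F [-0.4 -0.6  0.8] w 0.0004 0.0
[([143.0, 92.9], 29), ([124.5, 93.5], 12), ([111.0, 95.6], 11), ([141.5, 98.9], 14), ([104.0, 100.0], 9), ([131.0, 102.0], 21), ([111.0, 109.0], 33), ([126.0, 107.0], 21), ([106.5, 114.5], 36), ([100.5, 119.5], 36), ([95.5, 125.1], 36), ([88.1, 130.1], 37), ([424.4, 285.6], 57)]
 26.79 [0.5841 0.2741 0.1602] F [ 0.1 -0.7 -0. ] w 0.0001 0.0
```

View pics/w3.png

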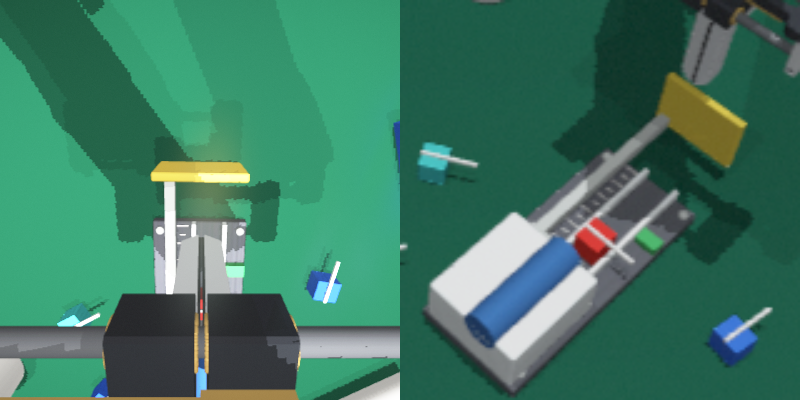

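The wrist view shows the yellow plate at rows 162-182 (crop), the base plate front edge at row 220, and the draw bar at column 170. The fingers are to the right of the bar. I check the numbers from this view before going down.

```bash
python3 - <<'E'
from h import *
from plant import robot,cams
import pickle
d=cams.get_image("wrist");pickle.dump(d,open("w.pkl","wb"));
e=cams.get_image("scene");pickle.dump(e,open("s3.pkl","wb"))
f=lambda z,*p:(w2g(ray(d,np.array(p)+[120,0],z))*1e3).round(1).tolist()
print("plate top front",f(.075,(159,162),(241,162)),"rear",f(.075,(152,176),(249,176)),"rear2",f(.075,(152,182),(249,182)))
print("base front",f(.012,(153,220),(245,220)),"bar at gap",f(.026,(164,200),(175,200)))
print("band",f(.02,(235,270)))
print("tip px",proj(d,np.r_[robot.state()["tcp_pos"][:2],.135])-[120,0])
E
```

```text
plate top front [[-180.5, -21.5], [-180.3, 43.4]] rear [[-169.2, -27.6], [-169.1, 50.2]] rear2 [[-164.3, -27.8], [-164.2, 50.4]]
base front [[-109.3, -39.2], [-109.2, 58.1]] bar at gap [[-135.3, -25.0], [-135.3, -14.1]]
band [[-54.6, 48.3]]
tip px [[201.24105416 249.12110059]]
```

```bash
python3 - <<'E'
from h import *
from plant import robot,cams
P=lambda x:[*g2w(x,.012),.061]
robot.servo_line([*g2w(-.137,.012),.16],vel=.1)
robot.servo_line(P(-.137),vel=.1);pr(robot,"down")
gx=lambda:w2g(robot.state()["tcp_pos"])[0,0]*1e3
ax=GR[:,0]
def F(): return np.mean([np.dot(robot.state()["force"][:2],ax) if not robot.sleep(.03) else 0 for _ in range(4)])
f0=F();print("f0",f0)
x=-.146
while x>-.175:
    robot.servo_line(P(x),vel=.02);f=F()-f0;print(round(x*1e3,1),round(gx(),2),round(f,2))
    if f>1.8: break
    x-=.002
pr(robot)
E
```

```text
down 28.28 [0.581  0.2753 0.0617] F [0.5 0.5 0.5] w 0.0006 0.0
f0 -0.3031451409563296
-146.0 -145.86 0.81
-148.0 -147.99 0.04
-150.0 -150.01 0.26
-152.0 -151.98 0.17
-154.0 -153.79 1.27
-156.0 -155.48 3.04
 31.07 [0.5622 0.2781 0.0611] F [ 3.1 -1.2 -0.4] w 0.0003 1.4
```

Contact is at about -154.5 (TCP gauge x). I draw to s≈44 mm and look.

```bash
python3 - <<'E'
from h import *
from plant import robot,cams
import pickle
robot.servo_line([*g2w(-.199,.012),.061],vel=.03);robot.sleep(.3);pr(robot);print(w2g(robot.state()["tcp_pos"]))
e=cams.get_image("scene");t=cams.get_image("top");pickle.dump((e,t),open("d1.pkl","wb"))
a=cv2.resize(e["color"][250:310,380:460],None,fx=7,fy=7,interpolation=cv2.INTER_CUBIC)
cv2.imwrite("pics/d1.png",a)
for n,d in(("S",e),("T",t)):
    print(n,"band",[(x[0],x[1]) for x in blobs(d,(60,110,100),(80,255,255),8) if 180<x[0][0]<460 and x[0][1]>140],"red",[(x[0],x[1]) for x in blobs(d,*COL["red"],6)])
E
```

```text
32.95 [0.52   0.2859 0.0611] F [ 7.  -0.7 -2.8] w 0.0004 3.0
[[-0.19834416  0.01267152]]
S band [([424.5, 286.6], 37)] red [([415.2, 272.9], 35), ([410.8, 278.3], 62)]
T band [([209.2, 158.8], 8), ([218.1, 163.5], 35), ([231.5, 156.9], 8), ([433.7, 298.9], 50301), ([370.7, 160.9], 14), ([217.0, 202.7], 741), ([276.7, 164.0], 11), ([326.0, 167.4], 30), ([368.0, 164.3], 9), ([210.3, 167.9], 15), ([206.0, 173.8], 9), ([216.8, 175.9], 14), ([408.8, 182.7], 16), ([416.6, 183.0], 21), ([204.8, 187.4], 15), ([452.5, 204.7], 31), ([459.0, 205.9], 9), ([446.0, 209.4], 17), ([433.0, 212.1], 34), ([441.3, 210.4], 10), ([457.4, 212.1], 11), ([449.8, 216.1], 12), ([431.5, 219.2], 12), ([408.3, 250.7], 9), ([206.0, 331.6], 5818), ([215.1, 263.3], 42), ([414.2, 268.8], 9), ([434.8, 283.2], 12), ([431.2, 290.8], 23), ([450.4, 294.5], 8), ([457.8, 293.2], 13), ([453.6, 301.8], 16), ([189.1, 348.4], 8), ([206.6, 348.5], 8), ([210.3, 355.8], 34), ([192.1, 356.8], 8), ([197.1, 358.2], 17), ([186.4, 361.8], 22), ([218.4, 360.4], 26), ([192.9, 364.6], 9), ([223.4, 367.7], 23), ([207.6, 366.8], 11), ([207.9, 372.8], 14), ([203.4, 380.5], 11), ([222.0, 380.9], 13), ([206.6, 384.9], 8), ([213.1, 389.3], 11)] red [([239.4, 190.5], 16), ([237.3, 196.0], 27)]
```

View pics/d1.png

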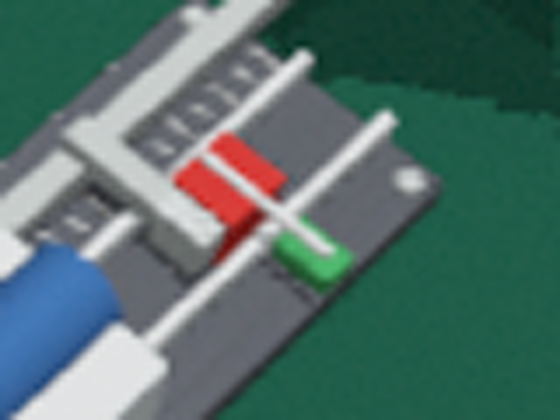

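The scene crop shows the dog pushing the red block, with the needle tip at (330,252) over the band's housing-side half. The band's centre is still slightly ahead. I measure both relative to the base corner (438,192).

```bash
python3 - <<'E'
from h import *
import pickle
e,t=pickle.load(open("d1.pkl","rb"));s3=pickle.load(open("s3.pkl","rb"))
f=lambda z,*p:(w2g(ray(e,np.array(p)/7+[380-.43,250-.43],z))*1e3).round(1).tolist()
print("needle",f(.038,(205,152),(330,252)),"base corner",f(.012,(438,190)),"dog front face top corner",f(.025,(222,240)))
b=[x for x in blobs(s3,(60,110,100),(80,255,255),8) if 400<x[0][0]<450 and x[0][1]>250][0]
for z in(.012,.02): 
    g=w2g(ray(s3,b[2],z))*1e3;print("band z",z,g.min(0),g.max(0),g.mean(0),b[1])
# predicted band outline size/centroid for x0: top face + two visible sides -> compare hull extents
C=np.array([[x,y] for x in(-6.5,6.5) for y in(39,59)])
for x0 in(-50,-53,-56):
    P=np.array([[*g2w((x0+a)/1e3,y/1e3),z] for a,y in C for z in(.012,.02)]);p=proj(s3,P);print(x0,p.min(0),p.max(0))
print("seen",b[2].min(0),b[2].max(0)+1)
E
```

```text
needle [[-45.6, 9.9], [-44.4, 57.4]] base corner [[-102.1, 60.9]] dog front face top corner [[-32.7, 29.0]]
band z 0.012 [-64.10743208  38.58512311] [-49.52222793  57.98154362] [-56.93277341  47.63704862] 57
band z 0.02 [-59.09951451  40.66158646] [-44.64851206  59.87953619] [-51.99087147  49.6302232 ] 57
-50 [417.24853049 281.22735341] [429.30984491 292.85874451]
-53 [418.11993725 280.37549806] [430.1724906  291.98278052]
-56 [418.9889359  279.52599682] [431.03273032 291.10925959]
seen [419 281] [430 290]
```

Both routes agree: the band lies about 8.3 mm further. I draw to that and look while holding.

```bash
python3 - <<'E'
from h import *
from plant import robot,cams
import pickle
robot.servo_line([*g2w(-.2073,.012),.061],vel=.02);robot.sleep(.3);pr(robot);print(w2g(robot.state()["tcp_pos"]))
e=cams.get_image("scene");pickle.dump(e,open("d2.pkl","wb"))
a=cv2.resize(e["color"][265:305,400:450],None,fx=10,fy=10,interpolation=cv2.INTER_CUBIC)
# overlay: band top-face outline for reading x=-53.5 not drawn; just view
cv2.imwrite("pics/d2.png",a)
E
```

```text
33.92 [0.512  0.2873 0.0611] F [ 6.7 -0.7 -2.8] w 0.0003 3.1
[[-0.2064721   0.01281533]]
```

View pics/d2.png

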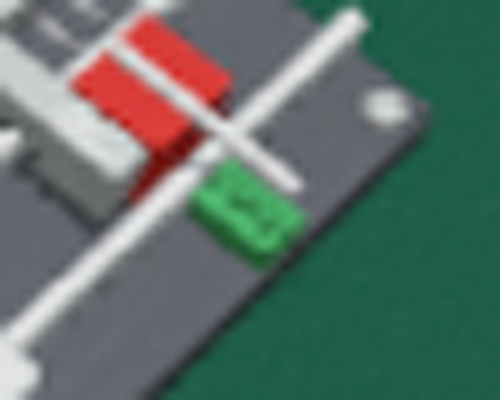

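```bash
python3 - <<'E'
from h import *
import pickle
e=pickle.load(open("d2.pkl","rb"));s3=pickle.load(open("s3.pkl","rb"))
hsv=cv2.cvtColor(s3["color"],cv2.COLOR_BGR2HSV)[278:295,414:434]
g=(hsv[...,0]>55)&(hsv[...,0]<85)&(hsv[...,1]>100)
print(np.where(g,hsv[...,2],0))
f=lambda z,p,o:(w2g(ray(e,np.array(p)/10+np.array(o)-.45,z))*1e3).round(1).tolist()
print("needle",[f(z,((112,42),(295,185)),(400,265)) for z in(.036,.038,.04)])
for x0 in(-51,-54): print(x0,[ (proj(s3,[*g2w((x0+a)/1e3,y/1e3),z])[0]).round(1).tolist() for a,y,z in((-6.5,39,.02),(-6.5,59,.02),(6.5,59,.02),(6.5,39,.02),(6.5,59,.012),(6.5,39,.012))])
E
```

```text
[[  0   0   0   0   0   0   0   0   0   0   0   0   0   0   0   0   0   0
    0   0]
 [  0   0   0   0   0   0   0   0   0   0   0   0   0   0   0   0   0   0
    0   0]
 [  0   0   0   0   0   0   0   0   0   0   0   0   0   0   0   0   0   0
    0   0]
 [  0   0   0   0   0   0   0   0 166 166   0   0   0   0   0   0   0   0
    0   0]
 [  0   0   0   0   0   0   0 167 183 182 170   0   0   0   0   0   0   0
    0   0]
 [  0   0   0   0   0   0 169 183 183 184 182 175 147   0   0   0   0   0
    0   0]
 [  0   0   0   0   0 157 182 183 183 183 182 183 177 152   0   0   0   0
    0   0]
 [  0   0   0   0   0 111 152 184 183 183 182 182 183 181 170   0   0   0
    0   0]
 [  0   0   0   0   0  88 104 142 172 183 183 183 183 182 183 170   0   0
    0   0]
 [  0   0   0   0   0   0  90  93 118 162 183 183 184 183 183 167   0   0
    0  64]
 [  0   0   0   0   0   0   0  83  91 117 161 184 184 183 166 112   0   0
   69  92]
 [  0   0   0   0   0   0   0   0  85  92 104 151 177 152 110   0   0  72
   88  96]
 [  0   0   0   0   0   0   0   0   0   0  89  94  97  94   0   0  65  87
   95  94]
 [  0   0   0   0   0   0   0   0   0   0   0  94  90   0   0  67  88  94
   96  93]
 [  0   0   0   0   0   0   0   0   0   0   0   0   0   0  72  84  89  95
   95  94]
 [  0   0   0   0   0   0   0   0   0   0   0   0   0  64  88  94  94  95
   94  95]
 [  0   0   0   0   0   0   0   0   0   0   0   0  63  87  94  94  94  95
   94  95]]
needle [[[-54.7, 8.2], [-54.0, 56.6]], [[-53.5, 8.8], [-52.7, 57.1]], [[-52.2, 9.4], [-51.4, 57.6]]]
-51 [[421.9, 280.9], [429.6, 286.8], [425.8, 290.6], [418.2, 284.7], [425.2, 292.6], [417.5, 286.7]]
-54 [[422.8, 280.1], [430.5, 285.9], [426.7, 289.7], [419.0, 283.8], [426.0, 291.7], [418.4, 285.8]]
```

Needle reads x≈-52.9 and the band centre ≈-52.7 in the same view, so it is centred within about 1 mm. I hold, ease home slowly, retreat and check.

```bash
python3 - <<'E'
from h import *
from plant import robot,cams
P=lambda x:[*g2w(x,.012),.061]
robot.sleep(1.0);pr(robot,"held")
robot.servo_line(P(-.160),vel=.018);pr(robot)
robot.servo_line(P(-.149),vel=.008);pr(robot,"home")
robot.servo_line(P(-.137),vel=.03)
robot.servo_line([*g2w(-.137,.012),.20],vel=.12);pr(robot,"up")
robot.move_pose([.45,.15,.25],q(GT+np.pi));robot.sleep(.3);pr(robot)
e=cams.get_image("scene");t=cams.get_image("top")
a=cv2.resize(e["color"][200:310,370:480],None,fx=4.5,fy=4.5,interpolation=cv2.INTER_CUBIC)
b=cv2.resize(t["color"][120:320,340:500],(305,int(305*1.25)))
cv2.imwrite("pics/f.png",np.hstack([a[:495],cv2.copyMakeBorder(b,0,495-b.shape[0],0,0,0)]))
E
```

```text
held 34.97 [0.5121 0.2873 0.0611] F [ 6.2 -0.1 -4.1] w 0.0005 3.1
 37.74 [0.5577 0.2789 0.061 ] F [ 2.8 -0.1  1.3] w 0.0007 1.3
home 39.27 [0.5685 0.2771 0.061 ] F [-0.   0.   0.6] w 0.0003 0.0
up 41.12 [0.5799 0.2749 0.1991] F [-1.  -0.4  0. ] w 0.0003 0.0
 42.2 [0.4505 0.1506 0.2494] F [ 0.6 -1.2 -0.7] w 0.0004 0.0
```

View pics/f.png

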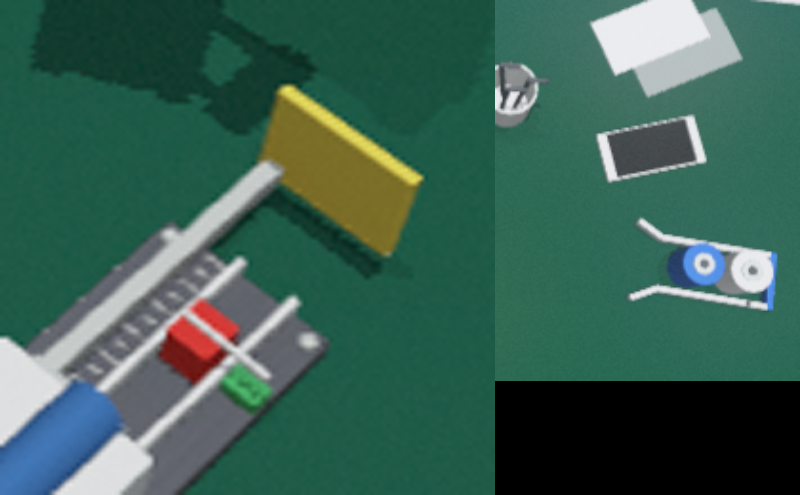

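The slide is home and the pointer stayed behind, with its needle at crop (268,375) over the band at (245,387). Both rollers stand in the lane at (704,264) and (752,271).

```bash
python3 -c "
from plant import robot
print(robot.close_job())"
```

```text
the job is handed in; nothing more can be done
None
```

The job is done and handed in at about 42 s of the 72 s allowed: both rollers stand in the lane, the slide was eased home without snapping, and the pointer stayed behind with its needle on the green band, within about 1 mm of centre by my camera estimate; the judge's result was not shown.

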